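Load the autosampler carriers for the next run

TASK

Get the autosampler's carriers, which lie on the bench, ready for the next run with the containers that stand mixed up in front of them: stand the two loose vials in free holes of the vial carrier, the two standard bottles in the wells of the bottle carrier, and the rinse cup in the seat of the wash block. Keep everything upright, set each thing down right to the bottom of its hole rather than dropping it, and do not shift the vial that is already loaded.

Things in the scene. Friction and masses are not known exactly. Their poses are not given: they have to be found in the camera images.
- vial_carrier: white plastic block, low and narrow, 50 x 184 mm and 21 mm high, fixed; origin at the centre of its underside, y along its length, z up. Four round holes in one row along y, at y = -69, -23, +23 and +69 mm (x = 0), 22 mm across, widening to 30 mm at the mouth by a 4 mm chamfer, 15 mm deep (floor 6 mm above the bench). The hole at -23 mm is taken by the loaded vial; the other three are free; one vial a hole, either vial in any free hole
- bottle_carrier: white plastic block, 82 x 172 mm and 21 mm high, fixed; origin at the centre of its underside, y along its length, z up. Two round wells at y = -42 and +42 mm (x = 0), 60 mm across, widening to 68 mm at the mouth by a 4 mm chamfer, 15 mm deep (floor 6 mm above the bench); both are empty; one bottle a well, either bottle in either well
- wash_block: grey plastic square block, 92 x 92 mm and 16 mm high, fixed, with two small steel hose barbs on its +x side; origin at the centre of its underside, z up. One round seat in the middle, 46 mm across, widening to 54 mm at the mouth by a 4 mm chamfer, 10 mm deep (floor 6 mm above the bench)
- vial_a: screw vial, clear glass with a white cap, 15 mm across and 46 mm tall; origin at the centre of its underside, z up; grip it across anywhere, best in the upper half so that the fingers stay clear of the carrier; at the start it stands loose on the bench between the robot and the carriers (the vial far back on the right is not part of the job)
- vial_b: screw vial, clear glass with a white cap, 15 mm across and 46 mm tall; origin at the centre of its underside, z up; grip it across anywhere, best in the upper half so that the fingers stay clear of the carrier; at the start it stands loose on the bench between the robot and the carriers (the vial far back on the right is not part of the job)
- bottle_large: white plastic standard bottle with a blue screw cap, 49 mm across and 85 mm tall; straight round body up to 50 mm, then a shoulder and a 34 mm cap from 73 mm up; at the start it stands on the bench between the robot and the carriers (the bottles at the back right are stock, not part of the job); origin at the centre of its underside, z up
- bottle_small: white plastic standard bottle with a white screw cap, 45 mm across and 80 mm tall; straight round body up to 48 mm, then a shoulder and a 32 mm cap from 69 mm up; at the start it stands on the bench between the robot and the carriers; origin at the centre of its underside, z up
- rinse_cup: small open white cup with a light blue rim, 38 mm across the rim, narrower at the foot, 36 mm tall; at the start it stands on the bench between the robot and the carriers; origin at the centre of its underside, z up; grip it across the outside, close under the rim
- loaded_vial: a vial of the same kind that is already in the vial carrier, in the hole at y = -23 mm; must stay there; origin at the centre of its underside

How it is judged:
By the outcome, as a careful person would: the job done as asked, in the order asked, and still so for the second after the job is handed in, with the robot touching nothing.
It also fails if it takes over 115 s, if anything falls off the work surface, if the arm or the gripper's body presses on something with over 40 N, if the wrist force passes 120 N, or if a joint passes its speed limit or range.

ROBOT

A 6-joint arm with a two-finger parallel gripper is mounted at the origin on a cart in front of the work surface, level with it; the furniture and walls round the work are solid. World frame = base frame: x ahead of the robot, y to its left, z up, the work surface at z = 0. Lengths are in m, angles in rad, forces in N, time in s.
With the tool pointing down it reaches from about 0.35 to 0.875 m from the base axis. Payload 4.2 kg.
Tool frame: the origin (TCP) lies on the centre line of the jaws, within the pads' length; the fingertips stand bot.tcp_to_tips ahead of it and the grasp point (between the pads) lies 2 mm behind it (bot.tcp_to_tips is the distance from the TCP to the fingertips, in m); x points along the fingers, z is the direction in which the jaws open and shut, and the axes are right-handed (so a half turn about x gives the same grasp; the last joint's range is limited). The gripper opens to 85 mm and grips with 20 to 120 N. Pads are 22 mm wide; open, the fingers measure 114 mm over their backs; the gripper's body (76 mm by 85 mm) begins 54 mm behind the grasp point. The pads swing forward as they close: fully open they stand 13 mm farther back than shut.
Start: joints at [1.554, 0.385, 0.008, 0, -1.194, -0.259], TCP at [0.17, 0.601, 0.248] pointing down, gripper open.
Joint ranges: [-3.14, 3.14], [-1.21, 2.06], [-1.07, 1.41], [-3.16, 2.05], [-2.99, -0.16], [-3.1, 3.1]. Speed limits (rad/s): [2.79, 2.79, 3.14, 3.14, 3.14, 3.14].

INTERFACE

Orientations are given as a 3x3 rotation matrix whose columns are the frame's x, y, z axes.
In Python, from rig import bot gives the robot as it stands. The module is installed in compiled form; this text tells all that it offers.
- The arm moves only by the tool send_rows, never from a script. Its argument "targets" is a list of rows, each a list of 5 numbers: the opening, from 0 (shut) to 1 (fully open), then the shift along the tool's x, y, z normalised to -1 to 1, where 1 is 0.2 m, then the turn about the tool's x normalised to -1 to 1, where 1 is pi rad. In form: [[gripper, dx, dy, dz, roll], ...]. A call has 1 to 8 rows; each row is the pose to reach, as a shift and turn from the pose commanded when the call began, along the tool's axes at that moment, turning the shorter way round; what a row does not reach only later rows make up. A row lasts 1/8 s, in which the tool goes at most 62.5 mm and 10.7 degrees, less where a joint would pass 70% of its speed; a pose out of reach is approached as far as the arm can. A call with a number of a shift or a turn outside -1 to 1 is refused whole. A call with a gripper value outside its range is refused whole. The fingers move at their own pace and stop on an object; "grip_force" is the grip in N (left out, the last holds). Time passes only in rows, so rows that repeat a pose let the fingers close. It gives the time, the measured TCP pose, the force and the opening at its end, in the units of the state.
- bot.state(): the state, without advancing time (a new reading comes with each control period).
- bot.get_image(name): name is "scene" or "top" or "wrist"; returns a dict with "pixels" (384x512x3 uint8, blue, green, red), "mtx" (3x3 intrinsics, pixels), "eye" and "orientation" of the camera in the world. Camera axes: x right, y down, z forward; pixel columns grow to the right and rows downward; lengths in m; the calibration is good to about 2 mm. The wrist camera is an equidistant fisheye: a pixel r from the principal point sees the ray r / f radians off the axis. A picture is of the moment at which its call begins. There is no depth.
- bot.close_job(): hands the job in, once; it reports no verdict.
The state is a dict: "time": time; "joint_positions": joint angles; "joint_vel": joint speeds; "effort": joint torques, N m; "position": TCP position; "orientation": TCP orientation; "force": force on the tool from outside, world axes, zero at the start; "moment": the same for the moment, N m; "gripper_width": finger opening in m.
Only numpy, scipy, OpenCV 4.12 (cv2) and the standard library are available. Lean on these libraries where they do the work, as an engineer would, in place of code of your own. Each camera call takes 0.05 s, during which the arm holds its last target. There are 200 camera calls.

## Working session

There is one attempt and no reset: what is moved stays moved. The work goes in short steps, Python scripts to look and compute and a tool call to move; the robot and the scene stay as the last step left them, time stands still between calls to the robot, and variables do not carry over. Pictures are saved under pics/ and viewed, about 12 in all and at most 16, crops included, and the job is handed in when it is done.

Besides the shell and the picture viewer there is one more tool, called after "Emit:" as name(argument=value, ...) on one line, values as JSON. send_rows: Moves the arm, as the interface text tells. Scaled input: -1 to 1 covers 0.2 m each way for a shift and pi rad each way for a turn. Its arguments: {"type":"object","properties":{"targets":{"type":"array"},"grip_force":{"type":"number"}},"required":["targets"]}

```bash
mkdir -p pics; python3 - <<'E'
from rig import bot
import cv2,pickle
s=bot.state();print({k:s[k] for k in('time','position','orientation','gripper_width','force')},bot.tcp_to_tips)
d={}
for n in('scene','top','wrist'):
    d[n]=bot.get_image(n);cv2.imwrite(f'pics/{n}0.png',d[n]['pixels']);print(n,d[n]['mtx'],d[n]['eye'],d[n]['orientation'])
pickle.dump(d,open('d0.pkl','wb'))
E
```

```text
{'time': 0.0, 'position': array([0.17002866, 0.60085622, 0.24719548]), 'orientation': array([[-5.15016306e-04,  9.62153334e-01, -2.72508158e-01],
       [-2.17218712e-03, -2.72508628e-01, -9.62150887e-01],
       [-9.99997508e-01,  9.64153174e-05,  2.23032347e-03]]), 'gripper_width': 0.0852323793723615, 'force': array([ 0.18518622, -0.50692168,  0.27186734])} 0.017
scene [[398.39493169   0.         260.9604135 ]
 [  0.         398.39493169 190.00060461]
 [  0.           0.           1.        ]] [-0.03467626 -0.25406441  0.78235089] [[ 0.44278084 -0.69426544  0.56739813]
 [-0.89646736 -0.35483337  0.26540451]
 [ 0.01707061 -0.62616993 -0.77949972]]
top [[427.20849261   0.         250.64345483]
 [  0.         427.20849261 184.01043813]
 [  0.           0.           1.        ]] [2.40098367e-01 1.06632143e-03 1.27495935e+00] [[-0.01312417 -0.97667774  0.21430898]
 [-0.99990339  0.01183756 -0.00728584]
 [ 0.00457902 -0.2143839  -0.97673874]]
wrist [[297.31863964   0.         261.24284832]
 [  0.         297.31863964 179.32768461]
 [  0.           0.           1.        ]] [0.23855544 0.58075437 0.37351606] [[-0.273349   -0.92312375 -0.2704124 ]
 [-0.96191068  0.26315974  0.07399186]
 [ 0.00285801  0.28033818 -0.95989704]]
```

View pics/top0.png

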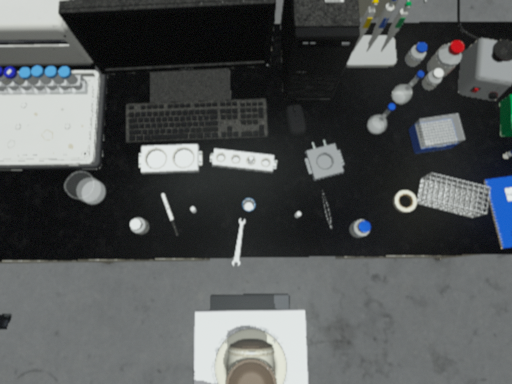

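View pics/scene0.png

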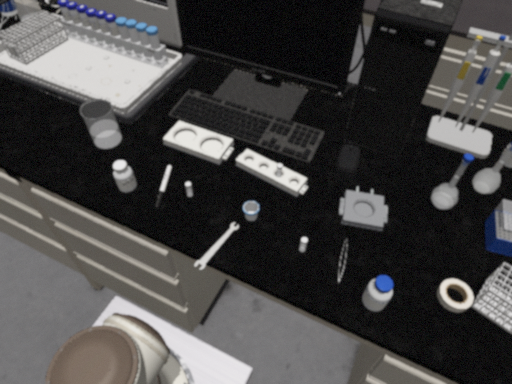

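The top view shows the bottle carrier at (170,158), the vial carrier at (244,160) and the wash block at (324,160). In front of them are the small bottle (139,226), vial (193,209), cup (248,204), vial (298,214) and large bottle (361,228). The scene view agrees with this.

```bash
cat > h.py <<'E'
import numpy as np,cv2
def ray(im,uv,fish=False):
    K=im['mtx'];d=np.array([(uv[0]-K[0,2])/K[0,0],(uv[1]-K[1,2])/K[1,1]])
    if fish:
        r=np.linalg.norm(d);v=np.r_[d/r*np.sin(r),np.cos(r)] if r>1e-9 else np.array([0,0,1.])
    else: v=np.r_[d,1]
    return im['orientation']@v
def plane(im,uv,z,fish=False):
    v=ray(im,uv,fish);return (im['eye']+v*(z-im['eye'][2])/v[2])[:2]
def proj(im,p,fish=False):
    K=im['mtx'];c=im['orientation'].T@(np.array(p)-im['eye'])
    if fish:
        t=np.arctan2(np.hypot(c[0],c[1]),c[2]);q=c[:2]/np.hypot(c[0],c[1])*t
    else:q=c[:2]/c[2]
    return q*K[0,0]+K[:2,2]
def tri(ims,uvs):
    A=np.zeros((3,3));b=np.zeros(3)
    for i,u in zip(ims,uvs):
        v=ray(i,u);v/=np.linalg.norm(v);M=np.eye(3)-np.outer(v,v);A+=M;b+=M@i['eye']
    return np.linalg.solve(A,b)
def blobs(im,box,thr=110,mn=8):
    x0,y0,x1,y1=box;g=im['pixels'][y0:y1,x0:x1].max(2)
    n,l,st,c=cv2.connectedComponentsWithStats((g>thr).astype(np.uint8))
    return [(st[i],c[i]+[x0,y0],(l==i).astype(np.uint8)) for i in range(1,n) if st[i,4]>=mn]
E
python3 - <<'E'
import pickle,cv2,numpy as np
from h import *
d=pickle.load(open('d0.pkl','rb'))
T=d['top']
for n,box,z in(('bsmall',(125,212,155,240),.05),('vialL',(185,202,202,217),.046),('cup',(235,192,262,216),.036),('vialR',(290,206,306,222),.046),('blarge',(345,214,376,242),.05),('bcar',(130,136,206,180),.021),('vcar',(205,142,282,178),.021),('wash',(298,132,350,184),.016)):
    for st,c,l in blobs(T,box,110):
        r=cv2.minAreaRect(cv2.findContours(l,0,1)[0][0])
        q=cv2.boxPoints(r)+box[:2]
        P=np.array([plane(T,u,z) for u in q])
        print(n,st[2:],c.round(1),'w',plane(T,c,z).round(4),'rectcentre',P.mean(0).round(4),'sides',np.linalg.norm(P[1]-P[0]).round(3),np.linalg.norm(P[2]-P[1]).round(3),'ang',[np.degrees(np.arctan2(*(P[i+1]-P[i])[::-1])).round(1) for i in(0,1)])
a=cv2.resize(T['pixels'][130:245,122:384],None,fx=3,fy=3,interpolation=2)
w=d['scene']['pixels'][115:315,75:405]
b=cv2.resize(w,(786,345*200*786//(330*345)),interpolation=2)[:,:786]
cv2.imwrite('pics/a.png',a)
b=cv2.resize(w,None,fx=2.4,fy=2.4,interpolation=2);cv2.imwrite('pics/b.png',b)
E
```

```text
bsmall [ 17  16 219] [137.3 224.6] w [0.3935 0.319 ] rectcentre [0.3939 0.3199] sides 0.046 0.043 ang [np.float64(-90.7), np.float64(-177.7)]
vialL [ 6  7 35] [192.5 208.9] w [0.4377 0.1617] rectcentre [0.4375 0.1618] sides 0.015 0.018 ang [np.float64(-90.7), np.float64(-179.2)]
cup [ 14  14 153] [248.5 204.3] w [ 0.451 -0.001] rectcentre [ 0.4505 -0.0011] sides 0.038 0.039 ang [np.float64(-90.7), np.float64(179.1)]
vialR [ 7  7 36] [297.8 213.8] w [ 0.4196 -0.1436] rectcentre [ 0.4197 -0.1437] sides 0.021 0.014 ang [np.float64(-46.1), np.float64(-136.7)]
blarge [ 18  18 250] [361.5 227.4] w [ 0.3772 -0.3252] rectcentre [ 0.3771 -0.3251] sides 0.049 0.049 ang [np.float64(-90.7), np.float64(175.8)]
bcar [  65   30 1754] [169.8 157.8] w [0.5998 0.2367] rectcentre [0.6006 0.2361] sides 0.197 0.09 ang [np.float64(-88.6), np.float64(-177.5)]
vcar [  69   24 1191] [243.  159.6] w [0.5915 0.0141] rectcentre [0.5918 0.0143] sides 0.058 0.209 ang [np.float64(-5.8), np.float64(-97.5)]
wash [  39   39 1056] [324.  160.6] w [ 0.587  -0.2334] rectcentre [ 0.5958 -0.2318] sides 0.116 0.116 ang [np.float64(-75.4), np.float64(-169.0)]
```

View pics/a.png

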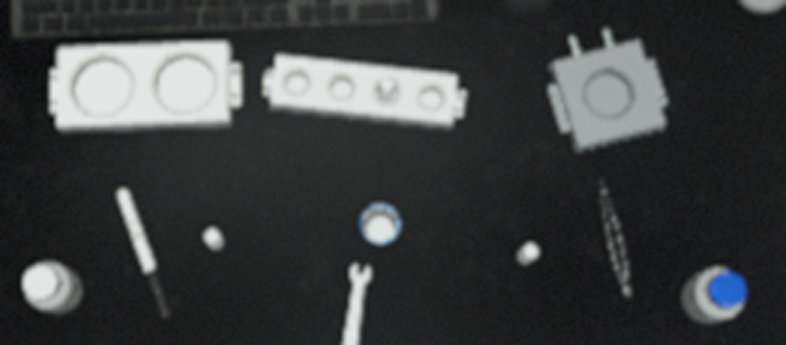

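View pics/b.png

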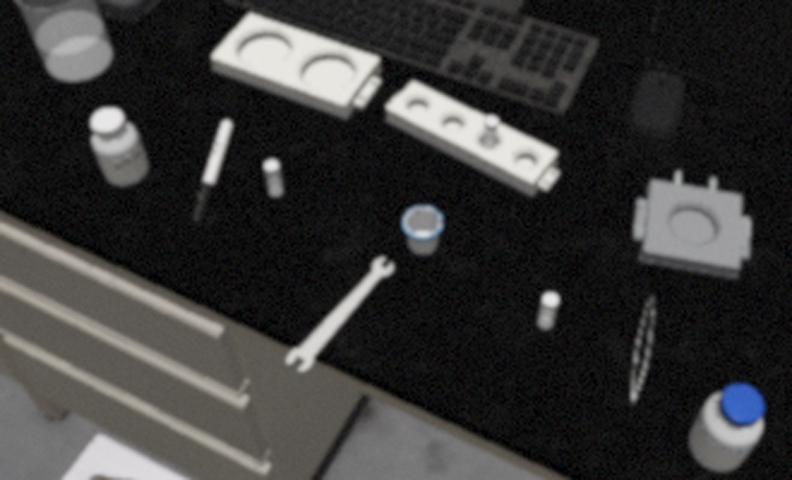

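The crops show the vial-carrier holes at about (297,83), (341,88), (387,91, taken) and (431,97) in the enlarged top view, and the wells at (103,86) and (186,84). The seat is at (609,92). All containers are upright. I'll compare these positions across both views.

```bash
python3 - <<'E'
import pickle
from h import *
d=pickle.load(open('d0.pkl','rb'));T,S=d['top'],d['scene']
for n,a,b,z in(('bsmall',(42,283),(107,118),.08),('vialL',(211,234),(272,164),.046),('cup',(380,223),(423,221),.036),('vialR',(531,249),(550,299),.046),('blarge',(729,289),(742,403),.085),
 ('w+',(103,86),(264,48),.021),('w-',(186,84),(329,71),.021),('h1',(297,83),(417,104),.021),('h2',(341,88),(453,122),.021),('h4',(431,97),(526,159),.021),('seat',(609,92),(693,224),.016)):
    ua=(np.array(a)+.5)/3-.5+(122,130);ub=(np.array(b)+.5)/2.4-.5+(75,115)
    print(n,plane(T,ua,z).round(4),plane(S,ub,z).round(4),tri([T,S],[ua,ub]).round(4))
E
```

```text
bsmall [0.3915 0.3159] [0.395 0.319] [0.3909 0.314  0.0864]
vialL [0.4414 0.1633] [0.441  0.1617] [0.4421 0.1633 0.0438]
cup [ 0.4519 -0.0006] [ 0.4531 -0.0014] [ 0.4521 -0.0012  0.0369]
vialR [ 0.4229 -0.1464] [ 0.421  -0.1465] [ 0.4231 -0.1464  0.0431]
blarge [ 0.3772 -0.3249] [ 0.3767 -0.3251] [ 0.3773 -0.3252  0.084 ]
w+ [0.5987 0.2786] [0.5988 0.2779] [0.599  0.2784 0.0206]
w- [0.5998 0.1945] [0.6008 0.193 ] [0.6005 0.1939 0.0207]
h1 [0.5995 0.0819] [0.6009 0.0819] [0.5993 0.0815 0.0225]
h2 [0.5937 0.0373] [0.595  0.0353] [0.5945 0.0363 0.0207]
h4 [ 0.5832 -0.0538] [ 0.583  -0.0553] [ 0.5839 -0.0544  0.0194]
seat [ 0.5877 -0.2356] [ 0.5852 -0.2362] [ 0.5888 -0.2363  0.0116]
```

Emit:
send_rows(targets=[[1,0,0.15,0.13,0.05],[1,0,0.3,0.27,0.1],[1,0,0.45,0.4,0.16],[1,0,0.6,0.55,0.22],[1,0,0.75,0.7,0.27],[1,0,0.9,0.82,0.32],[1,0,0.95,0.87,0.37],[1,0,0.95,0.87,0.412]], grip_force=30)

```text
time: 1.15
position: [0.306, 0.3809, 0.2483]
orientation: [[-0.0, -0.006, -1.0], [-0.0, -1.0, 0.006], [-1.0, 0.0, 0.0]]
force: [0.6, 0.0, -0.5]
gripper_width: 0.0852
```

Emit:
send_rows(targets=[[1,0,0.2,-0.14,0],[1,0.1,0.45,-0.3,0],[1,0.2,0.7,-0.48,0],[1,0.3,0.9,-0.6,0],[1,0.4,1,-0.68,0],[1,0.4,1,-0.68,0],[1,0.4,1,-0.68,0]])

```text
time: 2.02
position: [0.4419, 0.1827, 0.1687]
orientation: [[0.001, 0.001, -1.0], [0.0, -1.0, -0.001], [-1.0, -0.0, -0.001]]
force: [-0.5, 0.5, 0.5]
gripper_width: 0.0855
```

```bash
cat > w.py <<'E'
import sys,cv2,pickle
from rig import bot
from h import *
im=bot.get_image('wrist');s=bot.state();print(s['time'],s['position'].round(4),'tcp offs')
pickle.dump(im,open('w.pkl','wb'))
px=im['pixels'].copy()
for a in sys.argv[2:]:
    p=[float(v) for v in a.split(',')];u=proj(im,p,True);print(p,u.round(1));cv2.drawMarker(px,tuple(int(round(v)) for v in u),(0,0,255),0,8,1)
cv2.imwrite(f'pics/{sys.argv[1]}.png',px)
E
python3 w.py w1 .4415,.1628,.046 .5999,.082,.021 .5945,.0365,.021 .599,.279,.021
```

```text
2.075 [0.4418 0.1832 0.169 ] tcp offs
[0.4415, 0.1628, 0.046] [261.6 156.6]
[0.5999, 0.082, 0.021] [102.7  75. ]
[0.5945, 0.0365, 0.021] [107.4  30.5]
[0.599, 0.279, 0.021] [124.6 253.4]
```

View pics/w1.png

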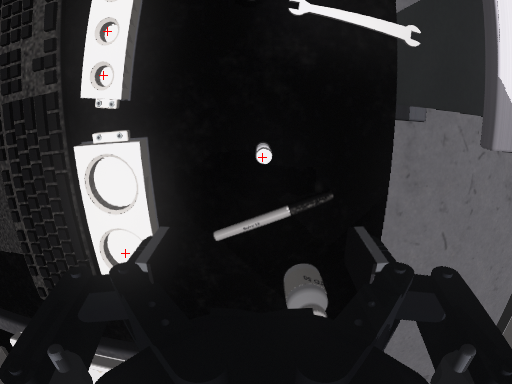

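The wrist view confirms the map: the markers sit on the cap (263,156) and on the holes to within about 2 px.

Emit:
send_rows(targets=[[1,0.1,0.1,0,0],[1,0.3,0.1,0,0],[1,0.5,0.1,0,0],[1,0.6,0.1,0,0],[1,0.655,0.1,0,0],[1,0.655,0.1,0,0],[0.1,0.655,0.1,0,0],[0.05,0.655,0.1,0,0]])

```text
time: 3.08
position: [0.4422, 0.1628, 0.0383]
orientation: [[0.002, 0.001, -1.0], [0.001, -1.0, -0.001], [-1.0, -0.001, -0.002]]
force: [-0.0, 0.0, 0.4]
gripper_width: 0.0515
```

Emit:
send_rows(targets=[[0,0,0,0,0],[0,0,0,0,0],[0,0,0,0,0],[0,0,0,0,0],[0,0,0,0,0],[0,0,0,0,0]])

```text
time: 3.82
position: [0.4419, 0.1624, 0.0375]
orientation: [[0.0, 0.001, -1.0], [0.0, -1.0, -0.001], [-1.0, -0.0, -0.0]]
force: [-1.2, 0.1, 6.2]
gripper_width: 0.0132
```

```bash
python3 w.py w2 .4415,.1628,.046 .4415,.1628,.021
```

```text
3.875 [0.4419 0.1624 0.0376] tcp offs
[0.4415, 0.1628, 0.046] [261.9 259.5]
[0.4415, 0.1628, 0.021] [261.8 235.1]
```

View pics/w2.png

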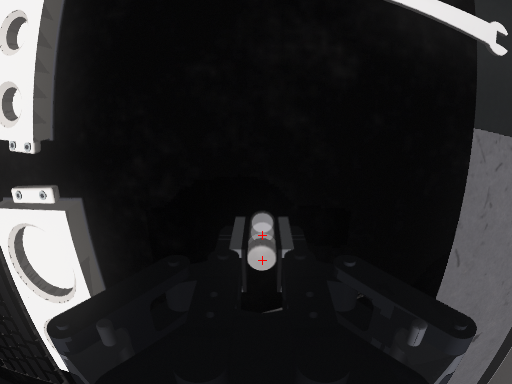

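```bash
python3 - <<'E'
import pickle
from h import *
im=pickle.load(open('w.pkl','rb'))
for z in(.005,.01,.015,.02,.025,.03):print(z,proj(im,(.434,.1518,z),True).round(1),proj(im,(.4415,.1628,z),True).round(1))
E
```

```text
0.005 [274.9 205.2] [261.8 222.7]
0.01 [275.3 208.5] [261.8 226.4]
0.015 [275.7 211.9] [261.8 230.2]
0.02 [276.1 215.6] [261.8 234.3]
0.025 [276.6 219.4] [261.9 238.5]
0.03 [277.1 223.5] [261.9 243.1]
```

Emit:
send_rows(targets=[[0,-0.05,0,0,0],[0,-0.2,0,0,0],[0,-0.4,0.1,-0.2,0],[0,-0.4,0.2,-0.4,0],[0,-0.4,0.3,-0.6,0],[0,-0.4,0.4,-0.75,0],[0,-0.4,0.4,-0.79,0],[0,-0.4,0.4,-0.79,0]])

```text
time: 4.88
position: [0.5996, 0.0824, 0.117]
orientation: [[-0.001, 0.0, -1.0], [0.0, -1.0, -0.0], [-1.0, -0.0, 0.001]]
force: [0.3, 0.4, -0.0]
gripper_width: 0.0138
```

Emit:
send_rows(targets=[[0,0.1,0,0,0],[0,0.2,0,0,0],[0,0.25,0,0,0],[0,0.29,0,0,0],[0,0.32,0,0,0],[0,0.34,0,0,0],[0,0.345,0,0,0],[0,0.345,0,0,0]])

```text
time: 5.88
position: [0.6, 0.0824, 0.0485]
orientation: [[0.0, 0.001, -1.0], [0.0, -1.0, -0.001], [-1.0, -0.0, -0.0]]
force: [0.2, 0.3, -0.2]
gripper_width: 0.0135
```

Emit:
send_rows(targets=[[0,0.005,0,0,0],[0,0.01,0,0,0],[0,0.015,0,0,0],[0,0.02,0,0,0],[0,0.02,0,0,0]])

```text
time: 6.5
position: [0.5997, 0.0824, 0.0442]
orientation: [[-0.0, 0.001, -1.0], [-0.0, -1.0, -0.001], [-1.0, 0.0, 0.0]]
force: [-0.0, 0.1, -0.3]
gripper_width: 0.0133
```

```bash
python3 w.py w3 .6,.0822,.021 .6,.0822,.052
```

```text
6.55 [0.5998 0.0824 0.0443] tcp offs
[0.6, 0.0822, 0.021] [260.6 228.7]
[0.6, 0.0822, 0.052] [260.5 257.7]
```

View pics/w3.png

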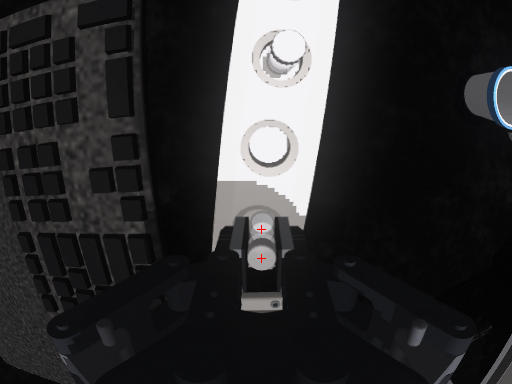

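The vial is in the hole, centred, and not yet touching the floor. Next I'll lower it until it makes contact.

Emit:
send_rows(targets=[[0,0.0025,0,0,0],[0,0.005,0,0,0],[0,0.005,0,0,0]])

```text
time: 6.92
position: [0.5999, 0.0824, 0.0437]
orientation: [[0.0, 0.001, -1.0], [0.0, -1.0, -0.001], [-1.0, -0.0, -0.0]]
force: [-0.1, 0.4, 2.6]
gripper_width: 0.0137
```

Emit:
send_rows(targets=[[0.25,0,0,0,0],[0.35,0,0,0,0],[0.4,0,0,0,0],[0.5,0,0,0,0],[0.5,-0.1,0,0,0],[0.5,-0.25,0,0,0],[0.5,-0.5,0,0,0],[0.5,-0.5,0,0,0]])

```text
time: 7.92
position: [0.6025, 0.0832, 0.1481]
orientation: [[0.01, 0.002, -1.0], [0.003, -1.0, -0.001], [-1.0, -0.003, -0.01]]
force: [-0.2, 0.3, -0.6]
gripper_width: 0.0427
```

```bash
python3 w.py w4 .6,.0822,.052 .5945,.0365,.021 .5918,.0137,.021 .5836,-.0548,.021
```

```text
7.975 [0.6008 0.0828 0.1455] tcp offs
[0.6, 0.0822, 0.052] [265.5 186.9]
[0.5945, 0.0365, 0.021] [272.  124.6]
[0.5918, 0.0137, 0.021] [275.4  97.9]
[0.5836, -0.0548, 0.021] [285.2  19.3]
```

View pics/w4.png

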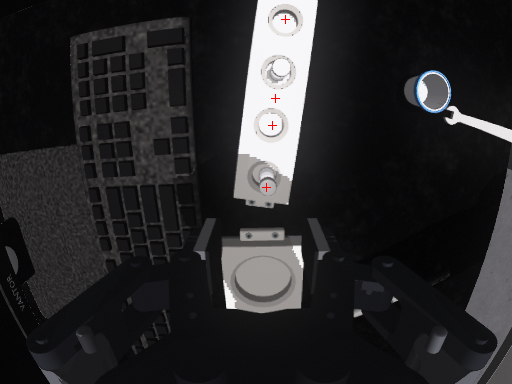

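The first vial stands upright in the +69 hole; its cap is on the marker at (265,187). Now the second vial.

Emit:
send_rows(targets=[[0.6,0,0.15,0.13,0],[0.6,0,0.35,0.3,0],[0.6,0,0.55,0.5,0],[0.6,0,0.75,0.68,0],[0.6,0,0.92,0.82,0],[0.6,0,1,0.887,0],[0.6,0,1,0.887,0]])

```text
time: 8.85
position: [0.4218, -0.1183, 0.1429]
orientation: [[-0.001, -0.001, -1.0], [0.0, -1.0, 0.001], [-1.0, -0.0, 0.001]]
force: [0.9, 0.0, 0.4]
gripper_width: 0.0514
```

```bash
python3 w.py w5 .4225,-.1464,.046; python3 - <<'E'
import pickle
from h import *
im=pickle.load(open('w.pkl','rb'))
u=proj(im,(.4225,-.1464,.04),True).astype(int);x0,y0=u-25
for st,c,l in blobs(im,(x0,y0,x0+50,y0+50),190):print(st,c,plane(im,c,.046,True))
E
```

```text
8.9 [ 0.4229 -0.1178  0.1431] tcp offs
[0.4225, -0.1464, 0.046] [260.1 153.2]
[ 18  13  18  23 314] [261.03503185 150.83757962] [ 0.42175931 -0.14825135]
```

Emit:
send_rows(targets=[[0.6,0.08,0.145,0,0],[0.6,0.25,0.145,0,0],[0.6,0.4,0.145,0,0],[0.6,0.5,0.145,0,0],[0.6,0.525,0.145,0,0],[0.6,0.525,0.145,0,0],[0.2,0.525,0.145,0,0],[0,0.525,0.145,0,0]])

```text
time: 9.9
position: [0.4232, -0.1467, 0.0391]
orientation: [[0.002, 0.001, -1.0], [0.0, -1.0, -0.001], [-1.0, -0.0, -0.002]]
force: [0.6, -0.4, 0.8]
gripper_width: 0.0157
```

Emit:
send_rows(targets=[[0,0,0,0,0],[0,0,0,0,0],[0,0,0,0,0],[0,0,0,0,0]])

```text
time: 10.4
position: [0.4232, -0.1468, 0.039]
orientation: [[0.002, 0.001, -1.0], [-0.0, -1.0, -0.001], [-1.0, 0.0, -0.002]]
force: [-0.7, 1.2, 5.9]
gripper_width: 0.0131
```

```bash
python3 w.py w6 .4225,-.1464,.046 ; python3 - <<'E'
import pickle
from h import *
im=pickle.load(open('w.pkl','rb'))
for st,c,l in blobs(im,(235,190,290,290),170):print(st,c,plane(im,c,.046,True))
E
```

```text
10.45 [ 0.4232 -0.1468  0.039 ] tcp offs
[0.4225, -0.1464, 0.046] [262.6 257.8]
[ 14  22  25  31 543] [261.53222836 226.62430939] [ 0.42299504 -0.16253697]
[ 12  54  29  26 585] [261.31452991 256.40854701] [ 0.42308824 -0.1471418 ]
[ 0 59  6  9 31] [238.38709677 251.87096774] [ 0.43363979 -0.1495142 ]
[47 59  8  9 34] [284.08823529 251.76470588] [ 0.41261238 -0.14958818]
```

Emit:
send_rows(targets=[[0,-0.05,0,0,0],[0,-0.2,0,0,0],[0,-0.4,-0.1,-0.2,0],[0,-0.4,-0.22,-0.4,0],[0,-0.4,-0.35,-0.6,0],[0,-0.4,-0.44,-0.75,0],[0,-0.4,-0.46,-0.8,0],[0,-0.4,-0.46,-0.8,0]])

```text
time: 11.45
position: [0.582, -0.0547, 0.118]
orientation: [[-0.001, 0.001, -1.0], [0.0, -1.0, -0.001], [-1.0, -0.0, 0.001]]
force: [-0.6, 0.6, -0.3]
gripper_width: 0.0136
```

```bash
python3 w.py w7 .5836,-.0548,.021 .5836,-.0548,.13
```

```text
11.5 [ 0.5814 -0.055   0.118 ] tcp offs
[0.5836, -0.0548, 0.021] [258.9 188. ]
[0.5836, -0.0548, 0.13] [257.6 262.6]
```

View pics/w7.png

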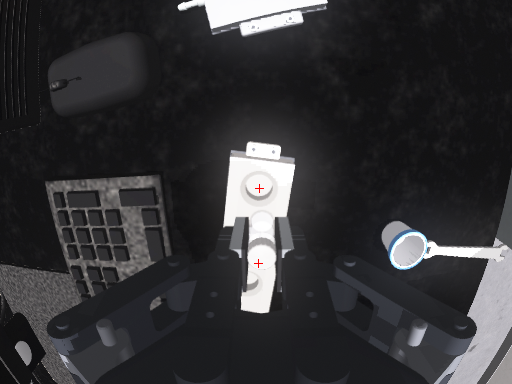

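The hole is under the marker at (259,187) and the vial is held, so I'll correct x by 2 mm and lower.

Emit:
send_rows(targets=[[0,0.1,0,-0.01,0],[0,0.2,0,-0.01,0],[0,0.25,0,-0.01,0],[0,0.29,0,-0.01,0],[0,0.32,0,-0.01,0],[0,0.345,0,-0.01,0],[0,0.355,0,-0.01,0],[0,0.355,0,-0.01,0]])

```text
time: 12.5
position: [0.5846, -0.0546, 0.0474]
orientation: [[0.0, 0.001, -1.0], [-0.0, -1.0, -0.001], [-1.0, 0.0, -0.0]]
force: [0.6, -0.0, 0.1]
gripper_width: 0.013
```

Emit:
send_rows(targets=[[0,0.0025,0,0,0],[0,0.005,0,0,0],[0,0.0075,0,0,0],[0,0.0075,0,0,0]])

```text
time: 13.0
position: [0.5845, -0.0546, 0.0458]
orientation: [[-0.0, 0.001, -1.0], [-0.0, -1.0, -0.001], [-1.0, 0.0, 0.0]]
force: [-0.0, -0.5, 0.3]
gripper_width: 0.013
```

Emit:
send_rows(targets=[[0,0.0025,0,0,0],[0,0.005,0,0,0],[0,0.005,0,0,0]])

```text
time: 13.38
position: [0.5846, -0.0546, 0.0451]
orientation: [[0.0, 0.001, -1.0], [-0.0, -1.0, -0.001], [-1.0, 0.0, -0.0]]
force: [-0.7, 0.1, 2.7]
gripper_width: 0.0137
```

Emit:
send_rows(targets=[[0.25,0,0,0,0],[0.35,0,0,0,0],[0.4,0,0,0,0],[0.5,0,0,0,0],[0.5,-0.1,0,0,0],[0.6,-0.3,0,0,0],[0.8,-0.5,0,0,0],[1,-0.5,0,0,0]])

```text
time: 14.38
position: [0.5867, -0.0544, 0.1487]
orientation: [[0.008, 0.001, -1.0], [0.001, -1.0, -0.001], [-1.0, -0.001, -0.008]]
force: [0.5, -0.5, -0.2]
gripper_width: 0.0835
```

Emit:
send_rows(targets=[[1,0,0.1,0.1,0],[1,0,0.3,0.25,0],[1,0,0.5,0.4,0],[1,0,0.7,0.6,0],[1,0,0.9,0.8,0],[1,0,1,1,0],[1,0,1,1,0]])

```text
time: 15.25
position: [0.3812, -0.2554, 0.144]
orientation: [[-0.003, -0.003, -1.0], [0.001, -1.0, 0.003], [-1.0, -0.001, 0.003]]
force: [-0.2, 0.4, -0.0]
gripper_width: 0.085
```

```bash
python3 w.py w8 .3772,-.325,.085 ; python3 - <<'E'
import pickle
from h import *
im=pickle.load(open('w.pkl','rb'))
h=cv2.cvtColor(im['pixels'],cv2.COLOR_BGR2HSV);m=cv2.inRange(h,(95,120,60),(125,255,255))
n,l,st,c=cv2.connectedComponentsWithStats(m)
for i in range(1,n):
    if st[i,4]>150:print(st[i],c[i],plane(im,c[i],.085,True))
E
```

```text
15.3 [ 0.3831 -0.2552  0.1444] tcp offs
[0.3772, -0.325, 0.085] [266.9  99.1]
[ 241   73   54   53 2187] [267.41883859  99.11339735] [ 0.37685689 -0.32502121]
[253 105  55  38 540] [283.57592593 129.10185185] [ 0.36677794 -0.30626183]
```

Emit:
send_rows(targets=[[1,0,0.2,0.037,0],[1,0,0.35,0.037,0],[1,0,0.35,0.037,0],[1,0.15,0.35,0.037,0],[1,0.3,0.35,0.037,0],[1,0.45,0.35,0.037,0],[1,0.53,0.35,0.037,0],[1,0.53,0.35,0.037,0]])

```text
time: 16.3
position: [0.377, -0.3235, 0.0375]
orientation: [[-0.003, 0.002, -1.0], [0.001, -1.0, -0.002], [-1.0, -0.001, 0.003]]
force: [0.6, 0.2, -0.0]
gripper_width: 0.0851
```

Emit:
send_rows(targets=[[0.6,0,0,0,0],[0.5,0,0,0,0],[0.4,0,0,0,0],[0.3,0,0,0,0],[0.3,0,0,0,0],[0.3,0,0,0,0]], grip_force=40)

```text
time: 17.05
position: [0.3779, -0.3249, 0.04]
orientation: [[0.002, 0.001, -1.0], [-0.001, -1.0, -0.001], [-1.0, 0.001, -0.002]]
force: [-1.3, 1.6, 6.6]
gripper_width: 0.0462
```

```bash
python3 w.py w9 .377,-.325,.085
```

```text
17.1 [ 0.3779 -0.3249  0.0399] tcp offs
[0.377, -0.325, 0.085] [263.4 311.2]
```

View pics/w9.png

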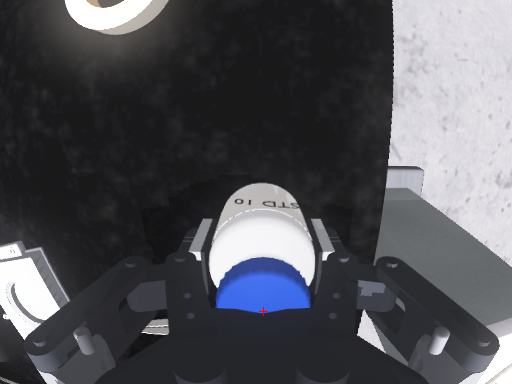

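Emit:
send_rows(targets=[[0.3,-0.05,0,0,0],[0.3,-0.2,0,0,0],[0.3,-0.4,-0.05,-0.03,0],[0.3,-0.5,-0.2,-0.1,0],[0.3,-0.5,-0.4,-0.2,0],[0.3,-0.5,-0.65,-0.32,0],[0.3,-0.5,-0.85,-0.4,0],[0.3,-0.5,-1,-0.45,0]])

```text
time: 18.1
position: [0.4674, -0.123, 0.1392]
orientation: [[0.0, 0.002, -1.0], [0.0, -1.0, -0.002], [-1.0, -0.0, -0.0]]
force: [-0.2, -0.3, -2.4]
gripper_width: 0.0461
```

Emit:
send_rows(targets=[[0.3,0,-0.2,-0.1,0],[0.3,0,-0.4,-0.2,0],[0.3,0,-0.6,-0.3,0],[0.3,0,-0.8,-0.4,0],[0.3,0,-0.95,-0.5,0],[0.3,0,-1,-0.6,0],[0.3,0,-1,-0.66,0],[0.3,0,-1,-0.66,0]])

```text
time: 19.1
position: [0.599, 0.0748, 0.1385]
orientation: [[-0.001, -0.0, -1.0], [-0.0, -1.0, 0.0], [-1.0, 0.0, 0.001]]
force: [-0.9, 0.0, -1.9]
gripper_width: 0.0462
```

```bash
python3 w.py w10 .6003,.194,.021 .599,.2785,.021
```

```text
19.15 [0.5984 0.0745 0.1385] tcp offs
[0.6003, 0.194, 0.021] [259.9 293.1]
[0.599, 0.2785, 0.021] [261.3 347.1]
```

View pics/w10.png

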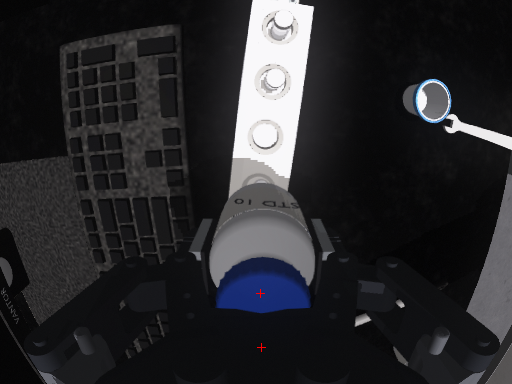

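Both vials and the loaded one stand upright in their holes, and the bottle is held straight. Next is the near well.

Emit:
send_rows(targets=[[0.3,0,-0.15,-0.008,0],[0.3,0,-0.35,-0.008,0],[0.3,0,-0.5,-0.008,0],[0.3,0,-0.59,-0.008,0],[0.3,0,-0.6,-0.008,0],[0.3,0,-0.6,-0.008,0],[0.3,0.1,-0.6,-0.008,0],[0.3,0.2,-0.6,-0.008,0]])

```text
time: 20.15
position: [0.6006, 0.1941, 0.0987]
orientation: [[0.0, -0.001, -1.0], [0.0, -1.0, 0.001], [-1.0, -0.0, -0.0]]
force: [-0.2, 0.3, -2.0]
gripper_width: 0.0456
```

Emit:
send_rows(targets=[[0.3,0.07,0,0,0],[0.3,0.13,0,0,0],[0.3,0.18,0,0,0],[0.3,0.22,0,0,0],[0.3,0.24,0,0,0],[0.3,0.24,0,0,0]])

```text
time: 20.9
position: [0.6005, 0.1955, 0.0507]
orientation: [[-0.0, 0.001, -1.0], [-0.0, -1.0, -0.001], [-1.0, 0.0, 0.0]]
force: [-0.3, -0.3, -1.0]
gripper_width: 0.0464
```

Emit:
send_rows(targets=[[0.3,0.005,0,0,0],[0.3,0.01,0,0,0],[0.3,0.015,0,0,0],[0.3,0.02,0,0,0],[0.3,0.02,0,0,0]])

```text
time: 21.52
position: [0.6005, 0.1954, 0.0467]
orientation: [[-0.0, 0.001, -1.0], [-0.0, -1.0, -0.001], [-1.0, 0.0, 0.0]]
force: [0.4, -0.6, -1.5]
gripper_width: 0.0463
```

Emit:
send_rows(targets=[[0.3,0.0025,0,0,0],[0.3,0.005,0,0,0],[0.3,0.005,0,0,0]])

```text
time: 21.9
position: [0.6006, 0.1954, 0.0461]
orientation: [[0.0, 0.001, -1.0], [0.0, -1.0, -0.001], [-1.0, -0.0, -0.0]]
force: [-0.9, 0.5, 1.3]
gripper_width: 0.0462
```

Emit:
send_rows(targets=[[0.65,0,0,0,0],[0.75,0,0,0,0],[0.85,0,0,0,0],[1,0,0,0,0],[1,-0.1,0,0,0],[1,-0.3,0,0,0],[1,-0.55,0,0,0],[1,-0.6,0,0,0]])

```text
time: 22.9
position: [0.6025, 0.1963, 0.1704]
orientation: [[0.007, 0.001, -1.0], [0.004, -1.0, -0.001], [-1.0, -0.004, -0.007]]
force: [0.3, 0.3, -0.1]
gripper_width: 0.0855
```

Emit:
send_rows(targets=[[1,0,0,0,0],[1,0,-0.05,0.2,0],[1,0,-0.15,0.45,0],[1,0,-0.25,0.7,0],[1,0,-0.33,0.9,0],[1,0,-0.35,1,0],[1,0,-0.35,1,0]])

```text
time: 23.78
position: [0.3987, 0.2648, 0.1645]
orientation: [[-0.002, 0.003, -1.0], [-0.002, -1.0, -0.003], [-1.0, 0.002, 0.002]]
force: [-0.3, -0.1, 0.4]
gripper_width: 0.085
```

```bash
python3 w.py w11 .392,.3165,.08 .6003,.195,.091 .599,.2785,.021
```

```text
23.825 [0.3998 0.2649 0.1647] tcp offs
[0.392, 0.3165, 0.08] [269.1 253.5]
[0.6003, 0.195, 0.091] [ 23.6 116.3]
[0.599, 0.2785, 0.021] [ 77.5 186. ]
```

View pics/w11.png

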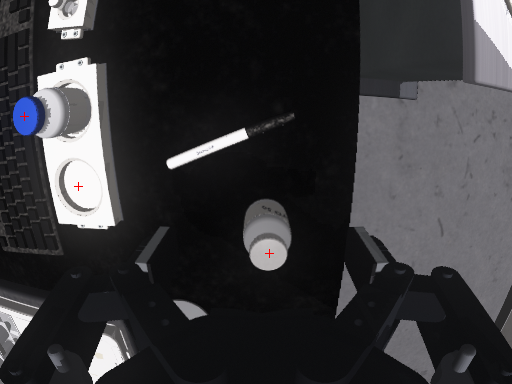

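Large bottle is seated: its cap is on the marker at (24,116). The small bottle's cap is at (268,253), as predicted.

Emit:
send_rows(targets=[[1,0,-0.2,0.04,0],[1,0,-0.258,0.04,0],[1,0,-0.258,0.04,0],[1,0.15,-0.258,0.04,0],[1,0.35,-0.258,0.04,0],[1,0.55,-0.258,0.04,0],[1,0.63,-0.258,0.04,0],[1,0.63,-0.258,0.04,0]])

```text
time: 24.82
position: [0.3922, 0.3149, 0.0384]
orientation: [[-0.002, -0.001, -1.0], [-0.004, -1.0, 0.001], [-1.0, 0.004, 0.002]]
force: [0.7, -0.1, 0.6]
gripper_width: 0.0851
```

Emit:
send_rows(targets=[[0.6,0,0,0,0],[0.5,0,0,0,0],[0.4,0,0,0,0],[0.3,0,0,0,0],[0.25,0,0,0,0],[0.25,0,0,0,0]], grip_force=40)

```text
time: 25.58
position: [0.3929, 0.3174, 0.041]
orientation: [[0.001, 0.001, -1.0], [0.001, -1.0, -0.001], [-1.0, -0.001, -0.001]]
force: [-0.2, -0.8, 7.0]
gripper_width: 0.0417
```

Emit:
send_rows(targets=[[0.25,-0.05,0,0,0],[0.25,-0.2,0,0,0],[0.25,-0.4,0,-0.1,0],[0.25,-0.45,0.05,-0.3,0],[0.25,-0.45,0.1,-0.5,0],[0.25,-0.45,0.15,-0.65,0],[0.25,-0.45,0.2,-0.75,0],[0.25,-0.45,0.2,-0.75,0]])

```text
time: 26.58
position: [0.543, 0.276, 0.1295]
orientation: [[-0.001, -0.001, -1.0], [-0.0, -1.0, 0.001], [-1.0, 0.0, 0.001]]
force: [-0.7, -0.5, -1.3]
gripper_width: 0.0419
```

```bash
python3 w.py w12 .599,.2785,.021
python3 - <<'E'
from rig import bot
from h import *
im=bot.get_image('top');cv2.imwrite('pics/t12.png',cv2.resize(im['pixels'][125:245,120:384],None,fx=3,fy=3,interpolation=2))
E
```

```text
26.625 [0.5422 0.2764 0.1295] tcp offs
[0.599, 0.2785, 0.021] [194.6 186.8]
```

View pics/w12.png

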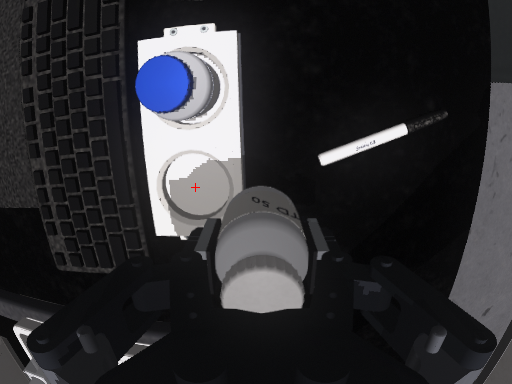

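The empty well is centred on the marker (195,187), and the large bottle sits upright in the other well.

Emit:
send_rows(targets=[[0.25,0,-0.015,-0.1,0],[0.25,0,-0.015,-0.22,0],[0.25,0,-0.015,-0.284,0],[0.25,0,-0.015,-0.284,0],[0.25,0.05,-0.015,-0.284,0],[0.25,0.12,-0.015,-0.284,0],[0.25,0.2,-0.015,-0.284,0],[0.25,0.2,-0.015,-0.284,0]])

```text
time: 27.68
position: [0.5979, 0.2792, 0.0873]
orientation: [[-0.004, 0.0, -1.0], [-0.003, -1.0, -0.0], [-1.0, 0.003, 0.004]]
force: [-1.0, 0.4, -0.5]
gripper_width: 0.042
```

Emit:
send_rows(targets=[[0.25,0.06,0,0,0],[0.25,0.11,0,0,0],[0.25,0.15,0,0,0],[0.25,0.175,0,0,0],[0.25,0.19,0,0,0],[0.25,0.2,0,0,0],[0.25,0.2,0,0,0]])

```text
time: 28.55
position: [0.5993, 0.28, 0.0499]
orientation: [[0.0, 0.001, -1.0], [0.0, -1.0, -0.001], [-1.0, -0.0, -0.0]]
force: [-0.3, 0.1, -0.2]
gripper_width: 0.0416
```

Emit:
send_rows(targets=[[0.25,0.005,0,0,0],[0.25,0.01,0,0,0],[0.25,0.0125,0,0,0],[0.25,0.0125,0,0,0]])

```text
time: 29.05
position: [0.5993, 0.28, 0.0473]
orientation: [[-0.0, 0.001, -1.0], [-0.0, -1.0, -0.001], [-1.0, 0.0, 0.0]]
force: [0.0, -0.0, -0.6]
gripper_width: 0.0416
```

Emit:
send_rows(targets=[[0.25,0.0025,0,0,0],[0.25,0.0025,0,0,0],[0.25,0.0025,0,0,0]])

```text
time: 29.42
position: [0.5993, 0.28, 0.0471]
orientation: [[0.0, 0.001, -1.0], [0.0, -1.0, -0.001], [-1.0, -0.0, -0.0]]
force: [-0.4, -0.9, 1.6]
gripper_width: 0.0419
```

Emit:
send_rows(targets=[[0.65,0,0,0,0],[0.75,0,0,0,0],[0.85,0,0,0,0],[1,0,0,0,0],[1,-0.1,0,0,0],[1,-0.3,0,0,0],[1,-0.55,0,0,0],[1,-0.6,0,0,0]])

```text
time: 30.42
position: [0.6011, 0.2811, 0.1716]
orientation: [[0.007, 0.001, -1.0], [0.004, -1.0, -0.001], [-1.0, -0.004, -0.007]]
force: [0.1, 0.2, 0.2]
gripper_width: 0.0852
```

Emit:
send_rows(targets=[[1,0,0,0,0],[1,0,0.2,0.15,0],[1,0,0.45,0.35,0],[1,0,0.7,0.55,0],[1,0,0.9,0.7,0],[1,0,1,0.736,0],[1,0,1,0.736,0]])

```text
time: 31.3
position: [0.4516, 0.0789, 0.1661]
orientation: [[-0.001, -0.001, -1.0], [-0.001, -1.0, 0.001], [-1.0, 0.001, 0.001]]
force: [0.9, 1.1, 0.9]
gripper_width: 0.0856
```

```bash
python3 w.py w13 .452,-.001,.036 .599,.279,.086 .6,.195,.091
```

```text
31.35 [0.4526 0.0798 0.1663] tcp offs
[0.452, -0.001, 0.036] [260.3  86.4]
[0.599, 0.279, 0.086] [132.  358.6]
[0.6, 0.195, 0.091] [109.3 307.4]
```

View pics/w13.png

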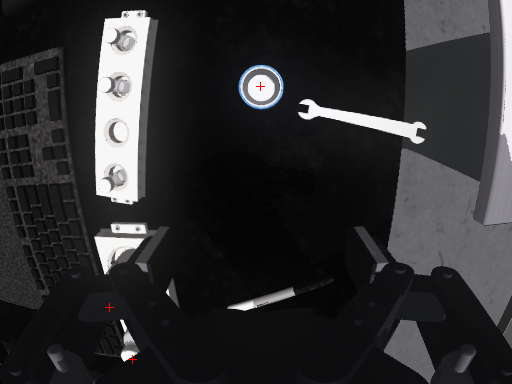

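The cup rim is exactly under the marker at (260,86). The wrench end lies clear at (307,108), and all three vials stand in place.

Emit:
send_rows(targets=[[0.65,0,0.2,0,0],[0.65,0,0.4,0,0],[0.65,0,0.407,0,0],[0.65,0.15,0.407,0,0],[0.65,0.35,0.407,0,0],[0.65,0.55,0.407,0,0],[0.65,0.65,0.407,0,0],[0.65,0.676,0.407,0,0]])

```text
time: 32.35
position: [0.4524, -0.0006, 0.0299]
orientation: [[-0.003, 0.002, -1.0], [-0.001, -1.0, -0.002], [-1.0, 0.001, 0.003]]
force: [0.3, 0.1, 0.3]
gripper_width: 0.0556
```

Emit:
send_rows(targets=[[0.5,0,0,0,0],[0.45,0,0,0,0],[0.4,0,0,0,0],[0.3,0,0,0,0],[0.2,0,0,0,0],[0.2,0,0,0,0]], grip_force=25)

```text
time: 33.1
position: [0.4529, -0.0013, 0.0326]
orientation: [[0.002, 0.001, -1.0], [0.001, -1.0, -0.001], [-1.0, -0.001, -0.002]]
force: [-0.9, 0.8, 6.8]
gripper_width: 0.033
```

```bash
python3 w.py w14 .452,-.001,.036
```

```text
33.15 [ 0.4529 -0.0013  0.0325] tcp offs
[0.452, -0.001, 0.036] [263.  253.8]
```

View pics/w14.png

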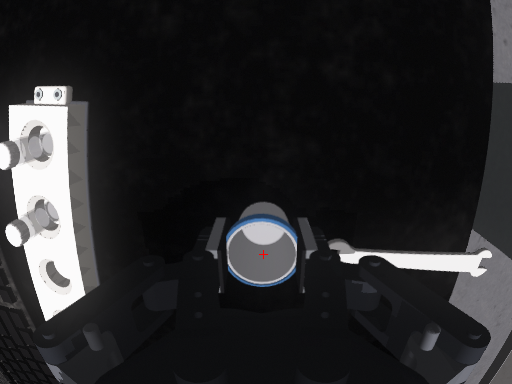

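The cup is held upright and centred under the rim.

Emit:
send_rows(targets=[[0.2,-0.05,0,0,0],[0.2,-0.2,0,0,0],[0.2,-0.4,0.15,-0.07,0],[0.2,-0.4,0.35,-0.2,0],[0.2,-0.4,0.6,-0.35,0],[0.2,-0.4,0.8,-0.45,0],[0.2,-0.4,0.9,-0.5,0],[0.2,-0.4,0.9,-0.5,0]])

```text
time: 34.15
position: [0.5524, -0.1828, 0.1115]
orientation: [[-0.0, -0.002, -1.0], [0.0, -1.0, 0.002], [-1.0, -0.0, 0.0]]
force: [-0.5, 0.5, -0.0]
gripper_width: 0.033
```

```bash
python3 w.py w15 .588,-.236,.016 .588,-.236,.006; python3 - <<'E'
import pickle
from h import *
im=pickle.load(open('w.pkl','rb'))
u=proj(im,(.588,-.236,.016),True);x0,y0=(u-70).astype(int);x0,y0=max(x0,0),max(y0,0)
cv2.imwrite('pics/w15c.png',cv2.resize(cv2.imread('pics/w15.png')[y0:y0+140,x0:x0+140],None,fx=4,fy=4));print(x0,y0)
E
```

```text
34.2 [ 0.5519 -0.1819  0.1115] tcp offs
[0.588, -0.236, 0.016] [213.5 121.3]
[0.588, -0.236, 0.006] [215.5 120.1]
143 51
```

View pics/w15c.png

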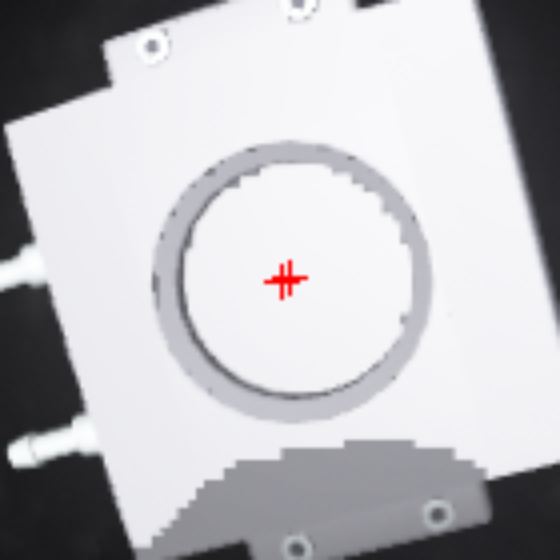

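The seat mouth centre is at crop (292,281), about 2 mm nearer in x than my marker, so I'll use (0.586, -0.236).

Emit:
send_rows(targets=[[0.2,0,0.12,-0.08,0],[0.2,0,0.25,-0.15,0],[0.2,0,0.272,-0.168,0],[0.2,0,0.272,-0.168,0],[0.2,0.1,0.272,-0.168,0],[0.2,0.18,0.272,-0.168,0],[0.2,0.24,0.272,-0.168,0],[0.2,0.24,0.272,-0.168,0]])

```text
time: 35.2
position: [0.5852, -0.2354, 0.0624]
orientation: [[-0.003, 0.001, -1.0], [0.0, -1.0, -0.001], [-1.0, -0.0, 0.003]]
force: [-0.3, -0.7, 0.1]
gripper_width: 0.033
```

Emit:
send_rows(targets=[[0.2,0.04,0,0,0],[0.2,0.07,0,0,0],[0.2,0.09,0,0,0],[0.2,0.105,0,0,0],[0.2,0.11,0,0,0],[0.2,0.11,0,0,0]])

```text
time: 35.95
position: [0.5861, -0.2358, 0.0417]
orientation: [[0.0, 0.001, -1.0], [-0.0, -1.0, -0.001], [-1.0, 0.0, -0.0]]
force: [0.4, -0.7, -0.0]
gripper_width: 0.0328
```

Emit:
send_rows(targets=[[0.2,0.005,0,0,0],[0.2,0.01,0,0,0],[0.2,0.0125,0,0,0],[0.2,0.0125,0,0,0]])

```text
time: 36.45
position: [0.586, -0.2358, 0.0391]
orientation: [[-0.0, 0.001, -1.0], [-0.0, -1.0, -0.001], [-1.0, 0.0, 0.0]]
force: [0.1, 0.3, -0.5]
gripper_width: 0.0328
```

Emit:
send_rows(targets=[[0.2,0.0025,0,0,0],[0.2,0.0025,0,0,0],[0.2,0.0025,0,0,0]])

```text
time: 36.83
position: [0.5861, -0.2358, 0.0388]
orientation: [[0.0, 0.001, -1.0], [-0.0, -1.0, -0.001], [-1.0, 0.0, -0.0]]
force: [-0.7, -0.6, 1.8]
gripper_width: 0.0322
```

Contact came at the expected height, so I'll release and retreat.

Emit:
send_rows(targets=[[0.5,0,0,0,0],[0.6,0,0,0,0],[0.7,0,0,0,0],[0.7,0,0,0,0],[0.7,-0.1,0,0,0],[0.7,-0.3,0,0,0],[0.7,-0.6,0,0,0],[0.7,-0.9,0,0,0]])

```text
time: 37.83
position: [0.5857, -0.2358, 0.2202]
orientation: [[-0.001, 0.001, -1.0], [-0.0, -1.0, -0.001], [-1.0, 0.0, 0.001]]
force: [1.4, -1.1, 0.6]
gripper_width: 0.06
```

Emit:
send_rows(targets=[[0.7,0,0,0.15,0],[0.7,0,0,0.4,0],[0.7,0,0.2,0.65,0],[0.7,0,0.45,0.8,0],[0.7,0,0.7,0.85,0],[0.7,0,0.9,0.85,0],[0.7,0,0.95,0.85,0],[0.7,0,0.95,0.85,0]])

```text
time: 38.83
position: [0.4159, -0.426, 0.2182]
orientation: [[-0.001, -0.0, -1.0], [0.001, -1.0, 0.0], [-1.0, -0.001, 0.001]]
force: [-1.2, -0.2, -0.2]
gripper_width: 0.0601
```

```bash
python3 - <<'E'
from rig import bot
import numpy as np,cv2
s=bot.state();print(s['time'],s['position'],s['force'])
T=bot.get_image('top')['pixels'][135:190,130:360];S=bot.get_image('scene')['pixels'][105:250,145:410]
a=cv2.resize(T,(780,187),interpolation=2);b=cv2.resize(S,None,fx=2.8,fy=2.8,interpolation=2)
o=np.zeros((600,780,3),np.uint8);o[:187]=a;b=b[:410,:780];o[190:190+b.shape[0],:b.shape[1]]=b
cv2.imwrite('pics/fin.png',o)
E
```

```text
38.825 [ 0.41586126 -0.42599503  0.21816367] [-1.206484   -0.19679255 -0.20924231]
```

The viewer limit is reached, so I'll check numerically by comparing caps and rim in both views with their expected seated positions.

```bash
python3 - <<'E'
from rig import bot
from h import *
ims=[bot.get_image('top'),bot.get_image('scene')]
def find(im,p,lo,hi,r):
    u=proj(im,p);x0,y0=(u-r).astype(int);h=cv2.cvtColor(im['pixels'][y0:y0+2*r,x0:x0+2*r],cv2.COLOR_BGR2HSV)
    n,l,st,c=cv2.connectedComponentsWithStats(cv2.inRange(h,lo,hi))
    i=1+np.argmax(st[1:,4]) if n>1 else None
    return None if i is None else (c[i]+[x0,y0],u,st[i,4])
for n,p,lo,hi,r in(('large cap',(.6005,.195,.091),(95,120,60),(125,255,255),12),('cup rim',(.586,-.236,.042),(90,45,60),(125,255,255),14)):
    R=[find(i,p,lo,hi,r) for i in ims];print(n,R)
    if all(R):print(tri(ims,[R[0][0],R[1][0]]).round(4))
# wrist-free check of white caps: local max-brightness print of expected px
d=__import__('pickle').load(open('d0.pkl','rb'))
for n,p in(('loaded',(.589,-.0095,.052)),('vial1',(.6,.0826,.052)),('vial2',(.5846,-.0548,.052)),('small',(.599,.279,.086)),('hole+23 empty',(.5945,.0365,.021))):
    for k,im in zip(('top','scene'),ims):
        u=proj(im,p).round().astype(int);w=lambda q:np.abs(q['pixels'][u[1]-6:u[1]+7,u[0]-6:u[0]+7].astype(int)-d[k]['pixels'][u[1]-6:u[1]+7,u[0]-6:u[0]+7]).max(2)
        D=w(im);print(n,k,u,'changed px',(D>30).sum(),'centre grey',im['pixels'][u[1]-1:u[1]+2,u[0]-1:u[0]+2].mean().round(0))
E
```

```text
large cap [(array([180.03529412, 151.77647059]), array([179.89537256, 150.77008085]), np.int32(85)), (array([209.15909091, 124.68939394]), array([208.88513904, 124.5118441 ]), np.int32(132))]
[0.5975 0.1933 0.0933]
cup rim [(array([328.25, 155.25]), array([326.35076143, 158.54281801]), np.int32(16)), (array([363.        , 206.60606061]), array([365.87954894, 201.20156733]), np.int32(33))]
[ 0.6028 -0.2413  0.0053]
loaded top [251 158] changed px 0 centre grey 215.0
loaded scene [279 165] changed px 0 centre grey 231.0
vial1 top [220 154] changed px 23 centre grey 213.0
vial1 scene [248 150] changed px 25 centre grey 222.0
vial2 top [266 159] changed px 23 centre grey 217.0
vial2 scene [295 172] changed px 31 centre grey 219.0
small top [151 152] changed px 57 centre grey 224.0
small scene [181 116] changed px 140 centre grey 240.0
hole+23 empty top [236 159] changed px 0 centre grey 221.0
hole+23 empty scene [263 166] changed px 0 centre grey 198.0
```

The cup-rim segmentation is only partial there (16 px), so I'll look at the rim with the wrist camera.

Emit:
send_rows(targets=[[0.7,0,-0.2,0,0],[0.7,0,-0.5,0,0],[0.7,0,-0.8,0,0],[0.7,0,-1,0,0],[0.7,0,-1,0,0],[0.7,0,-1,-0.2,0],[0.7,0,-1,-0.2,0],[0.7,0,-1,-0.2,0]])

```text
time: 40.02
position: [0.4556, -0.226, 0.2183]
orientation: [[-0.001, 0.0, -1.0], [0.0, -1.0, -0.0], [-1.0, -0.0, 0.001]]
force: [-0.7, 0.3, -0.4]
gripper_width: 0.0597
```

```bash
python3 w.py w16 .586,-.236,.042; python3 - <<'E'
import pickle
from h import *
im=pickle.load(open('w.pkl','rb'));u=proj(im,(.586,-.236,.042),True);x0,y0=(u-45).astype(int)
h=cv2.cvtColor(im['pixels'][y0:y0+90,x0:x0+90],cv2.COLOR_BGR2HSV)
m=cv2.inRange(h,(95,60,60),(125,255,255));q=cv2.findNonZero(m).reshape(-1,2)+[x0,y0]
for z in(.042,):
    P=np.array([plane(im,v,z,True) for v in q.astype(float)]);c,r=cv2.minEnclosingCircle(P.astype(np.float32))
    e=cv2.fitEllipse(P.astype(np.float32)*1000)
    print(len(q),c,r,'ellipse mm',e)
E
```

```text
40.075 [ 0.4554 -0.2261  0.2184] tcp offs
[0.586, -0.236, 0.042] [142.  156.7]
76 (0.5836536288261414, -0.23624013364315033) 0.019784564152359962 ellipse mm ((584.0841064453125, -236.1439208984375), (36.83903884887695, 38.43782424926758), 116.87248992919922)
```

```bash
python3 -c "
from rig import bot
bot.close_job()"
```

```text
the job is handed in; nothing more can be done
```

All five containers are in their carriers and the job is handed in at about 40 s of the 115 s allowed. I worked in the order asked:

- **Vials:** they stand in the vial carrier's +69 mm and -69 mm holes.
- **Bottles:** the large bottle is in the bottle carrier's -42 mm well and the small one in the +42 mm well.
- **Cup:** it stands in the wash block's seat.

I lowered each container until I felt light contact (1–3 N) at the height expected for its hole's floor, then released it.

**Last checks:**
- **Vials:** wrist pictures showed both placed vials and the loaded vial upright in their holes. The top and scene images showed no change at the loaded vial and bright caps where the placed vials should be.
- **Large bottle:** its cap measured about 3 mm from the expected place across the two views, and I saw it upright in its well.
- **Small bottle:** I only confirmed that its cap is bright and changed at the expected pixels. I did not get a clear picture of it after release.
- **Cup:** the wrist view showed a round rim, 37 by 38 mm, within about 2 mm of the seat centre, taking the rim at its seated height.

**Checks that failed or disagreed:**
- I had already used all 16 pictures, so I could not view the final overall picture; I checked numerically instead.
- The first cup check from the top and scene views gave a point off the seat, about 5 mm above the bench. It had caught only part of the rim, so I relied on the wrist measurement.

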